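# Index the weld positioner and set its brake

### The job

Without grasping or lifting anything, push the weld positioner's turntable round by its spokes with a fingertip until the yellow spoke points straight at the blue index post. Then push the red brake lever counter-clockwise (seen from above) all the way against its stop, leaving the turntable pointing at the post. The flange stays seated on the turntable and the other things on the bench stay where they are.

Things in the scene. Friction and masses are not known exactly. Their poses are not given: they have to be found in the camera images.
- wheel: Turntable: aluminium disc, 144 mm across, 22 mm thick, with four level spokes 90 degrees apart. Turns either way on a vertical axis without end stops and stays where it is left; about 3 N on a spoke at 100 mm turns it. Origin on the axis at the disc's underside, 58 mm above the bench; z up, x along the YELLOW spoke (the others are steel with black balls).
- yellow_tip (a point): Centre of the ball (26 mm) that ends the yellow spoke, 125 mm from the axis. All spokes are 16 mm round bars, centre lines 69 mm above the bench, free from 72 to 112 mm from the axis.
- positioner: Fixed cream foot of the turntable: plate 200 mm square, 16 mm high, with a column of 60 mm radius under the disc. Origin under the axis, at the bench. Below the spokes all is clear outside the column, down to this plate and the flat blue index arm (top 26 mm above the bench).
- post_top (a point): Centre of the 22 mm ball on top of the blue index post (20 mm thick, fixed, its ball 92 mm above the bench), which stands 190 mm from the turntable's axis on a flat blue arm. The yellow spoke must point at it.
- brake: Fixed black brake block (85 mm square foot 12 mm high, 64 mm round body) left or right of the positioner. Origin on the lever's vertical pivot axis, at the bench; z up. In its frame the lever points at an angle (from x, counter-clockwise from above) of 2.44 rad + joint lever. The steel stop pin (12 mm thick, 80 mm high) stands 54 mm from the pivot.
- lever (a joint): Turn of the red brake lever, rad: 0 is released, it grows counter-clockwise seen from above, and 1.4 is fully locked, against the stop pin. It stays where it is left; about 1.5 N near its tip moves it.
- lever_tip (a point): Centre of the 26 mm ball at the lever's tip: 114 mm from the pivot, 66 mm above the bench. The lever is a level round bar at that height, steel (14 mm thick), then a red grip (18 mm thick, from 65 mm out to the tip); clear below down to the block's foot.
- flange_mid (a point): Centre of the loose copper-coloured ring flange (104 mm across, 42 mm hole, 14 mm thick, about 0.45 kg), lying on the turntable round its 37 mm spigot, whose top is 114 mm above the bench. It turns with the table and must stay seated.
- tipjar_mid (a point): Centre of a small clear jar with orange cap (48 mm across, 50 mm high), loose: leave alone.
- offcut_mid (a point): Centre of a standing steel tube offcut (48 mm across, 60 mm high), loose: leave alone.
- magnet_center (a point): Centre of a red round holding magnet (40 mm across, 32 mm high), loose: leave alone.
- socket_mid (a point): Centre of a brass nozzle standing on end (32 mm across, 45 mm high), loose: leave alone.
Things that resemble listed ones, but are neither listed nor needed, are in the scene too. Leave any purple look-alike of the brake alone.

How it is judged:
By the outcome, as a careful person would: the job done as asked, in the order asked, and still so for the second after the job is handed in, with the robot touching nothing.
It also fails if it takes over 69 s, if anything falls off the work surface, if the arm or the gripper's body presses on something with over 40 N, if the wrist force passes 120 N, or if a joint passes its speed limit or range.

### The arm

A 6-joint arm with a two-finger parallel gripper is mounted at the origin on the work surface. World frame = base frame: x ahead of the robot, y to its left, z up, the work surface at z = 0. Lengths are in m, angles in rad, forces in N, time in s.
With the tool pointing down it reaches from about 0.35 to 0.925 m from the base axis. Payload 6.4 kg.
Tool frame: the origin (TCP) lies midway between the tips of the shut fingers; the grasp point (between the pads) lies 19 mm behind it; z points along the fingers, y is the line along which they close (so a half turn about z gives the same grasp; the last joint's range is limited). The gripper opens to 85 mm and grips with 20 to 120 N. Pads are 22 mm wide; open, the fingers measure 114 mm over their backs; the gripper's body (76 mm by 85 mm) begins 54 mm behind the grasp point. The pads swing forward as they close: fully open they stand 13 mm farther back than shut.
Start: joints at [1.046, 0.245, 1.558, -0, 1.339, -0.174], TCP at [0.223, 0.61, 0.204] pointing down, gripper open.
Joint ranges: [-3.13, 3.13], [-1.02, 2.26], [0.13, 2.54], [-0.95, 4.09], [0.21, 2.88], [-2.74, 2.74]. Speed limits (rad/s): [2.57, 2.57, 3.14, 3.14, 3.14, 3.14].

### API

Orientations are given as [roll, pitch, yaw] about the fixed x, y, z axes, in that order (R = Rz(yaw) Ry(pitch) Rx(roll)).
In Python, from workcell import ctrl, hand, kin, get_image, order, readout gives the robot as it stands. Calls block until the motion is done:
- ctrl.goto(position, orientation): joint-space move of the TCP to a pose.
- ctrl.move_linear(position, orientation=None, max_speed=0.15): straight line of the TCP; orientation=None keeps the orientation; max_speed is the mean speed in m/s.
- ctrl.set_joints(angles): joint-space move.
- hand.command_gripper(opening, effort=None): finger opening in m; effort is the grip in N (None keeps the last); returns when the fingers have stopped.
- ctrl.dwell(seconds).
- kin.ik(position, orientation): joint angles nearest the present ones, or None.
- get_image(name): name is "scene" or "side" or "wrist"; returns a dict with "frame" (480x640x3 uint8, blue, green, red), "z_map" (480x640 float32, m along the optical axis (not along the pixel's ray), 0 where there is no reading), "vfov" (degrees; the focal length in pixels is half the picture's height over the tangent of half this angle, whatever the lens; pixels are square), "cx", "cy" (the principal point, pixels), "xyz" and "rotation" of the camera in the world; the wrist camera has in their place "hand_eye" (4x4, takes a point from camera to tool coordinates, whose origin is the TCP and whose axes are the flange's). Camera axes: x right, y up, looking along -z (the intrinsics and any distortion apply to the point x, -y, -z); pixel columns grow to the right and rows downward; lengths in m; the calibration is good to about 2 mm. A picture is of the moment at which its call begins: read the wrist's pose just before it.
A pose or a line that the arm cannot do raises ctrl.MotionError and nothing moves.
- order.finish_job(): hands the job in; it is judged then, once.
Readings, each from a call of its own:
- readout.current_time_s(): time.
- readout.current_joint_positions(): joint angles.
- readout.current_dq(): joint speeds.
- readout.current_joint_torque(): joint torques, N m.
- readout.current_ee_pos(): TCP position.
- readout.current_ee_rot(): TCP orientation.
- readout.current_contact_force(): force on the tool from outside, world axes, zero at the start.
- readout.current_torque(): the same for the moment, N m.
- readout.current_gripper_width(): finger opening in m.
- readout.current_finger_force(): force on a finger pad.
Only numpy, scipy, OpenCV 4.12 (cv2) and the standard library are available. Lean on these libraries where they do the work, as an engineer would, in place of code of your own. Each camera call takes 0.05 s, during which the arm holds its last target. There are 200 camera calls.

## Working session

There is one attempt and no reset: what is moved stays moved. The work goes in short steps, each a Python script; the robot and the scene stay as the last script left them, time stands still between calls to the robot, and variables do not carry over. Pictures are saved under pics/ and viewed, at most 10 in all, crops included, and the job is handed in when it is done.

```bash
mkdir -p pics; ls; cat > h.py <<'E'
import numpy as np, cv2
from workcell import ctrl, hand, kin, get_image, order, readout
def cloud(im):
    z=im["z_map"]; h,w=z.shape; f=h/2/np.tan(np.radians(im["vfov"])/2)
    u,v=np.meshgrid(np.arange(w),np.arange(h))
    P=np.stack([(u-im["cx"])/f*z,-(v-im["cy"])/f*z,-z],-1)
    return P@np.array(im["rotation"]).T+np.array(im["xyz"])
E
python3 - <<'E'
from h import *
for n in ("scene","side"):
    im=get_image(n); cv2.imwrite(f"pics/{n}.png",im["frame"]); np.save(n+".npy",im,allow_pickle=True)
    print({k:v for k,v in im.items() if k not in("frame","z_map")}, (im["z_map"]>0).mean())
print(readout.current_time_s(),readout.current_ee_rot())
E
```

```text
pics
{'vfov': 49.901812466459596, 'cx': 321.71248078195566, 'cy': 226.98991911077388, 'xyz': array([1.45288465, 0.10216098, 0.8509103 ]), 'rotation': array([ 0.87769488, -0.01663216,  1.66192848])} 0.9959537760416667
{'vfov': 51.44092760134305, 'cx': 324.2113371786425, 'cy': 233.149575508343, 'xyz': array([0.36894727, 0.79228282, 0.65974288]), 'rotation': array([ 0.95654181, -0.01973035, -2.91483959])} 0.995908203125
0.1 [-3.13982215e+00 -3.35494308e-04  2.79081889e+00]
```

View pics/scene.png

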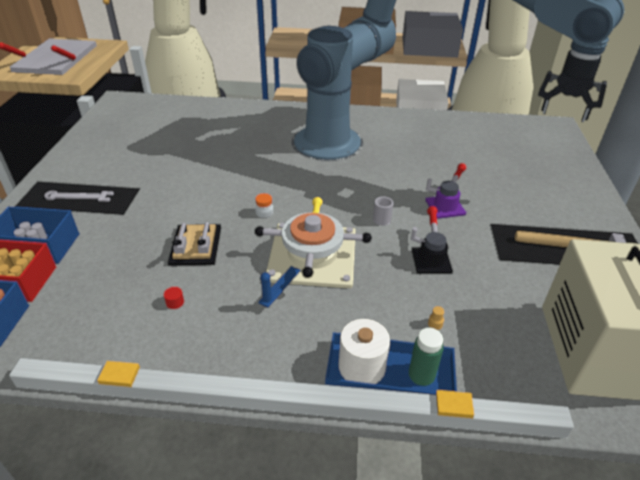

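View pics/side.png

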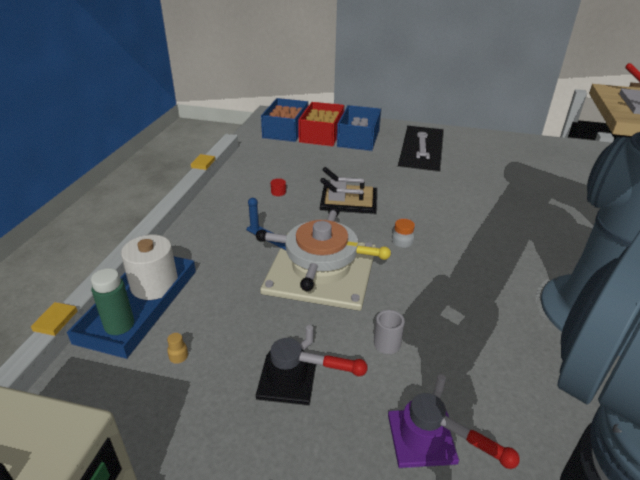

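Scene view: the turntable is at (313,235), with the yellow ball at (317,204) and black balls at (259,231), (367,238) and (307,271). The blue post top is at (266,276). The brake candidates are the black one, body (434,243) with red lever ball (433,212), and the purple look-alike at (447,200). I choose the black one. Loose items are the jar (264,205), offcut (384,211), magnet (174,298) and nozzle (436,318).

```bash
cat >> h.py <<'E'
from scipy.spatial.transform import Rotation as Ro
def ray(im,u,v,zp):
    f=im["frame"].shape[0]/2/np.tan(np.radians(im["vfov"])/2)
    d=Ro.from_euler("xyz",im["rotation"]).apply([(u-im["cx"])/f,-(v-im["cy"])/f,-1]); o=np.array(im["xyz"])
    return o+d*(zp-o[2])/d[2]
def hsv(im): return cv2.cvtColor(im["frame"],cv2.COLOR_BGR2HSV)
def blobs(im,lo,hi,box,amin=15):
    u0,v0,u1,v1=box; m=np.zeros(im["frame"].shape[:2],np.uint8)
    m[v0:v1,u0:u1]=cv2.inRange(hsv(im),lo,hi)[v0:v1,u0:u1]
    n,l,s,c=cv2.connectedComponentsWithStats(m)
    return [(s[i],c[i],l==i) for i in range(1,n) if s[i][4]>=amin]
def ballc(im,u,v,r,zp):
    return ray(im,u,v,zp)
E
python3 - <<'E'
from h import *
S=np.load("scene.npy",allow_pickle=True).item();D=np.load("side.npy",allow_pickle=True).item()
def show(t,im,lo,hi,box,z):
    for s,c,m in blobs(im,lo,hi,box):
        print(t,s.tolist(),c.round(1),"xy@z",ray(im,*c,z)[:2].round(4))
for n,im,B in (("scene",S,dict(y=(300,190,335,225),o=(285,205,345,250),p=(250,260,305,310),r=(420,200,445,235))),
            ("side",D,dict(y=(345,235,400,270),o=(285,215,360,265),p=(240,190,275,240),r=(320,350,375,385)))):
    show(n+" yellow",im,(22,120,80),(35,255,255),B["y"],.069)
    show(n+" flange",im,(3,90,80),(18,255,255),B["o"],.094+.0)
    show(n+" post",im,(100,100,30),(125,255,255),B["p"],.092)
    show(n+" red",im,(0,150,60),(6,255,255),B["r"],.066)
    def crop(b): 
        u0,v0,u1,v1=b; return cv2.resize(im["frame"][v0:v1,u0:u1],(800,int(800*(v1-v0)/(u1-u0))),interpolation=cv2.INTER_CUBIC)
    cv2.imwrite(f"pics/{n}_c.png",crop((240,180,460,320) if n=="scene" else (240,185,420,315)))
E
```

```text
scene yellow [313, 197, 10, 16, 114] [316.8 203.8] xy@z [0.4248 0.0089]
scene flange [291, 212, 44, 32, 850] [312.4 229.9] xy@z [0.5567 0.0115]
scene post [259, 267, 41, 40, 641] [274.8 286.1] xy@z [ 0.7382 -0.0456]
scene red [428, 208, 9, 15, 86] [432.2 214.2] xy@z [0.4308 0.2958]
side yellow [347, 242, 10, 4, 29] [351.7 243.3] xy@z [ 0.4847 -0.006 ]
side yellow [357, 246, 34, 14, 299] [374.5 251.4] xy@z [0.4363 0.009 ]
side flange [296, 220, 52, 35, 1100] [321.4 239. ] xy@z [0.5392 0.0286]
side post [247, 198, 23, 37, 323] [253.6 217.1] xy@z [ 0.6928 -0.0139]
side red [323, 356, 44, 20, 529] [346.1 364.6] xy@z [0.4377 0.2956]
```

View pics/scene_c.png

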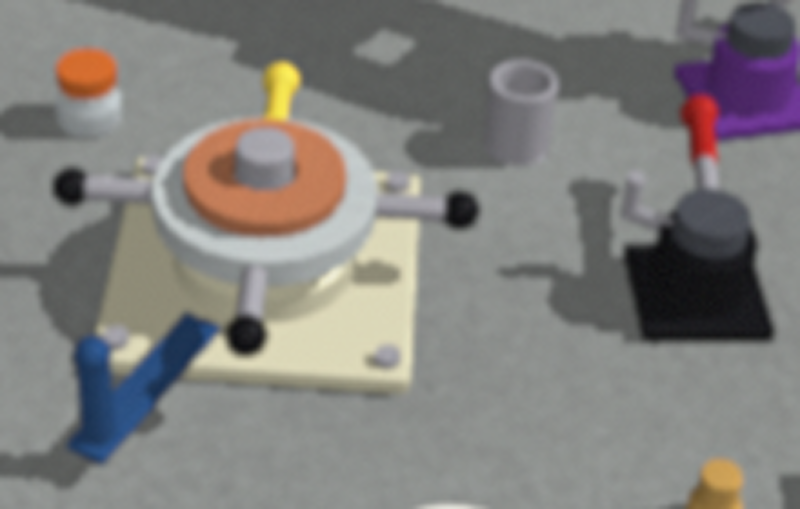

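Crop: the post ball is at about (266,277). The yellow spoke points away toward the base at (318,202), and the post is front left. The black brake's red lever ball is at (433,210), its stop pin is the steel bracket at about (414,230), and the choice of brake is confirmed.

```bash
python3 - <<'E'
from h import *
S=np.load("scene.npy",allow_pickle=True).item();D=np.load("side.npy",allow_pickle=True).item()
def P(n,im,u,v,z): print(n,ray(im,u,v,z)[:2].round(4))
for n,u,v in (("Y",317.6,201.7),("L",259.5,231.2),("R",366.5,237.5),("N",307.7,271.9)): P("scene "+n,S,u,v,.069)
P("post",S,265.6,276.8,.092);P("tip",S,432.8,210.3,.066)
for n,u,v in (("Y",384,253),("R",307,284),("N",262,236),("L",334,215)): P("side "+n,D,u,v,.069)
P("post",D,252.5,202.5,.092);P("tip",D,360,367.5,.066)
# depth clouds
for im,n,bb in ((S,"scene",(412,215,456,275)),(D,"side",(255,335,325,405))):
    im2=dict(im);im2["rotation"]=Ro.from_euler("xyz",im["rotation"]).as_matrix()
    C=cloud(im2); print(n,"bench z",np.median(C[340:350,200:300,2]))
    u0,v0,u1,v1=bb; c=C[v0:v1,u0:u1].reshape(-1,3); H=hsv(im)[v0:v1,u0:u1].reshape(-1,3)
    print(np.histogram(c[:,2],bins=np.arange(-.01,.12,.006)))
    foot=(H[:,2]<60)&(c[:,2]>.006)&(c[:,2]<.018); q=c[foot][:,:2]
    print("foot",foot.sum(),q.min(0),q.max(0),cv2.minAreaRect(q.astype(np.float32)))
    zt=.086
    for zt in (.07,.075,.08,.085,.09,.095): 
        t=abs(c[:,2]-zt)<.004; q=c[t][:,:2]
        if t.sum()>15: print("z",zt,t.sum(),cv2.minEnclosingCircle(q.astype(np.float32)),q.mean(0))
E
```

```text
scene Y [0.4158 0.01  ]
scene L [ 0.5456 -0.114 ]
scene R [0.5405 0.1362]
scene N [0.6676 0.0133]
post [ 0.7143 -0.0686]
tip [0.4149 0.2985]
side Y [0.4176 0.0095]
side R [0.5402 0.1355]
side N [0.6661 0.015 ]
side L [ 0.5407 -0.0986]
post [ 0.7144 -0.0675]
tip [0.4164 0.2961]
scene bench z 0.000855266917260511
(array([  0, 642, 521, 330, 152,  55,  50,  58,  46,  62, 140, 108,  56,
       113, 277,  20,   0,   0,   0,   0,   0]), array([-0.01 , -0.004,  0.002,  0.008,  0.014,  0.02 ,  0.026,  0.032,
        0.038,  0.044,  0.05 ,  0.056,  0.062,  0.068,  0.074,  0.08 ,
        0.086,  0.092,  0.098,  0.104,  0.11 ,  0.116]))
foot 436 [0.49813916 0.24974974] [0.58056153 0.33817552] ((0.5355694890022278, 0.2935696542263031), (0.08345037698745728, 0.08338416367769241), 6.018609046936035)
z 0.07 138 ((0.4992622137069702, 0.29176241159439087), 0.059338923543691635) [0.50919896 0.28870614]
z 0.075 320 ((0.49948158860206604, 0.2985070049762726), 0.058941833674907684) [0.51688661 0.29213482]
z 0.08 203 ((0.5026983618736267, 0.29313674569129944), 0.0551292821764946) [0.52588304 0.28936675]
side bench z -8.984614150470138e-05
(array([   3, 1630,  154,  969,  111,   90,  102,   96,  106,  114,  407,
        114,  146,  303,  536,    0,    0,    0,    0,    0,    0]), array([-0.01 , -0.004,  0.002,  0.008,  0.014,  0.02 ,  0.026,  0.032,
        0.038,  0.044,  0.05 ,  0.056,  0.062,  0.068,  0.074,  0.08 ,
        0.086,  0.092,  0.098,  0.104,  0.11 ,  0.116]))
foot 1069 [0.48519326 0.25881781] [0.57867746 0.34410584] ((0.5317373871803284, 0.2971767485141754), (0.08526137471199036, 0.08631996065378189), 6.31902551651001)
z 0.07 354 ((0.5122218728065491, 0.29497915506362915), 0.04330078884959221) [0.50620022 0.3026837 ]
z 0.075 728 ((0.5131321549415588, 0.2959604859352112), 0.04247484356164932) [0.52517941 0.29803725]
z 0.08 164 ((0.5314869284629822, 0.2971969544887543), 0.02353239245712757) [0.53109678 0.29676081]
```

View pics/side_c.png

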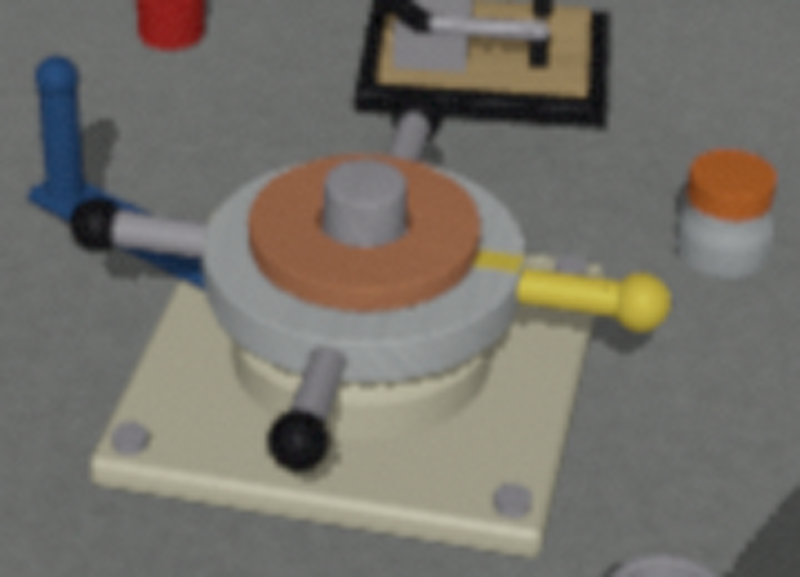

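Measured: axis ≈ (0.542, 0.0117), post bearing ≈ −24.8°, yellow ≈ 181°. That calls for about +154° CCW. Lever pivot ≈ (0.531, 0.297), lever at ≈ 180°.

The plan is to push the −y spoke (271°) round the +x side with the fingers shut, stopping short and re-measuring before the final nudge.

```bash
cat >> h.py <<'E'
A=np.array([.542,.0117]); r=.093
def pose(C,r,th,z,off): # th deg, tool x tangential
    t=np.radians(th); y=t+np.pi/2+off
    return [C[0]+r*np.cos(t),C[1]+r*np.sin(t),z],[np.pi,0,(y+np.pi)%(2*np.pi)-np.pi]
E
python3 - <<'E'
from h import *
S=np.load("scene.npy",allow_pickle=True).item();D=np.load("side.npy",allow_pickle=True).item()
for n,im,u,v,z in (("offcut",S,384,203,.06),("offcut",D,389.5,320,.06),("purple top",S,449,188,.08),("purple top",D,427,412,.08),("pin",S,414.1,229.5,.08),("pin",D,309,329,.08),("purptip",D,510,457,.066)): print(n,ray(im,u,v,z)[:2].round(3))
print(readout.current_joint_positions())
B=np.array([.531,.297])
for off in (0,np.pi):
    print(off,"table",[(th,None if (q:=kin.ik(*pose(A,r,th,.05,off))) is None else np.round(q[[0,5]] if hasattr(q,'shape') else [q[0],q[5]],2).tolist()) for th in (246,290,335,380,415)])
    print(off,"lever",[(th,None if (q:=kin.ik(*pose(B,.088,th,.05,off))) is None else np.round([q[0],q[5]],2).tolist()) for th in (150,200,250)])
E
```

```text
offcut [0.39  0.178]
offcut [0.385 0.18 ]
purple top [0.333 0.344]
purple top [0.315 0.36 ]
pin [0.512 0.246]
pin [0.507 0.252]
purptip [0.207 0.391]
[ 1.04590180e+00  2.45773741e-01  1.55890335e+00  2.43472526e-05
  1.33871742e+00 -1.74126679e-01]
0 table [(246, [-0.37, 1.62]), (290, [-0.33, 0.89]), (335, [-0.22, 0.21]), (380, [-0.11, -0.46]), (415, [-0.04, -1.0])]
0 lever [(150, [0.44, -2.17]), (200, None), (250, [0.2, 2.12])]
3.141592653589793 table [(246, [-0.37, -1.52]), (290, [-0.33, -2.25]), (335, None), (380, [-0.11, 2.68]), (415, [-0.04, 2.14])]
3.141592653589793 lever [(150, [0.44, 0.97]), (200, [0.32, -0.03]), (250, [0.2, -1.03])]
```

```bash
cat >> h.py <<'E'
def arc(C,r,ths,z,off,v=.06,fmax=25):
    for th in ths:
        ctrl.move_linear(*pose(C,r,th,z,off),max_speed=v)
        f=np.linalg.norm(readout.current_contact_force()[:2])
        if f>fmax: break
    return th,f
def st(): print("t",round(readout.current_time_s(),2),"ee",np.round(readout.current_ee_pos(),4),"F",np.round(readout.current_contact_force(),1))
E
python3 - <<'E'
from h import *
hand.command_gripper(0.0)
p,o=pose(A,r,246,.17,0); ctrl.goto(p,o); st()
p[2]=.05; ctrl.move_linear(p,max_speed=.12); st()
print(arc(A,r,[256,264,272,280],.05,0)); st()
im=get_image("side"); cv2.imwrite("pics/s2.png",im["frame"])
E
```

```text
t 3.48 ee [ 0.5043 -0.0728  0.1701] F [0.5 0.6 0.1]
t 4.63 ee [ 0.5049 -0.0735  0.0508] F [-0.9 -0.2  0.3]
(280, np.float64(0.6479636515289801))
t 6.15 ee [ 0.5577 -0.0797  0.0498] F [-0.6 -0.2  1.4]
```

View pics/s2.png

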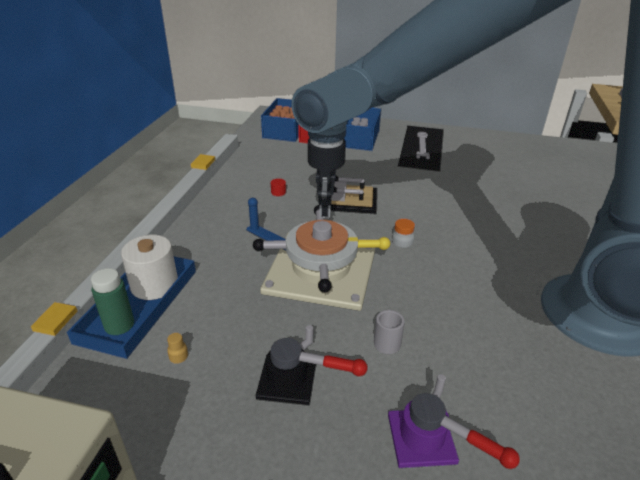

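The table is turning CCW as intended: the near ball moved from (307,284) to (325,286) and the yellow one to (386,244). I'll continue, stopping about 8° short.

```bash
python3 - <<'E'
from h import *
im0=ray(np.load("side.npy",allow_pickle=True).item(),325,286,.069)[:2]-A; print("R angle then",np.degrees(np.arctan2(im0[1],im0[0])))
print(arc(A,r,list(range(290,401,10))+[405],.05,0)); st()
for n in("scene","side"):
    im=get_image(n); np.save(n+"3.npy",im,allow_pickle=True); cv2.imwrite(f"pics/{n}3.png",cv2.resize(im["frame"][185:325,230:420],(800,589),interpolation=cv2.INTER_CUBIC))
    for s,c,m in blobs(im,(22,120,80),(35,255,255),(200,150,420,330)): print(n,s.tolist(),c.round(1))
E
```

```text
R angle then 105.81737267902021
(405, np.float64(0.28786700135505794))
t 11.48 ee [0.608  0.0771 0.05  ] F [ 0.3  0.1 -0.1]
scene [286, 200, 16, 15, 116] [292.5 207. ]
side [200, 154, 15, 15, 151] [205.1 160.7]
side [348, 227, 37, 14, 267] [369.8 234.1]
```

View pics/scene3.png

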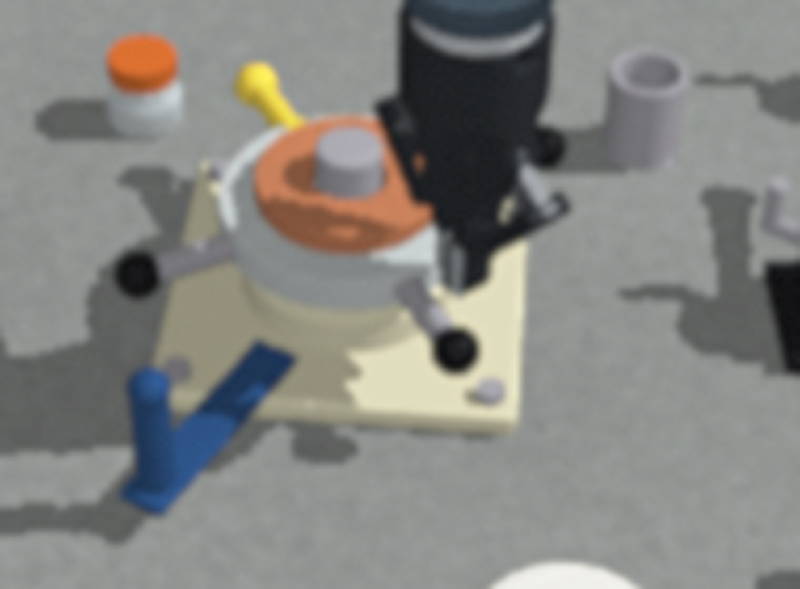

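Not as expected. The yellow ball is at crop (258,83), so the table has only turned to about 208°, while the tool is already at 45°, past two spokes. I'll check the gripper width and the side view.

```bash
python3 - <<'E'
from h import *
print("width",readout.current_gripper_width()); st(); print(readout.current_ee_rot())
for n,px in (("scene",[(291.3,204.7,'Y'),(230+138*.2375,185+272*.2375,'L'),(230+456*.2375,185+350*.2375,'N'),(230+547*.2375,185+146*.2375,'R')]),):
    im=np.load(n+"3.npy",allow_pickle=True).item()
    for u,v,t in px:
        d=ray(im,u,v,.069)[:2]-A; print(t,np.degrees(np.arctan2(d[1],d[0]))%360,np.hypot(*d))
E
```

```text
width 0.00012770681123325508
t 11.58 ee [0.6081 0.0771 0.0501] F [-0.2  0.3  0.3]
[3.14141094e+00 3.88798274e-04 2.35390091e+00]
Y 211.7365696687262 0.1250219970597467
L 301.7169770850989 0.12546043699375392
N 31.73035143985016 0.12577633200826382
R 121.56394876096277 0.12565184295312418
```

View pics/side3.png

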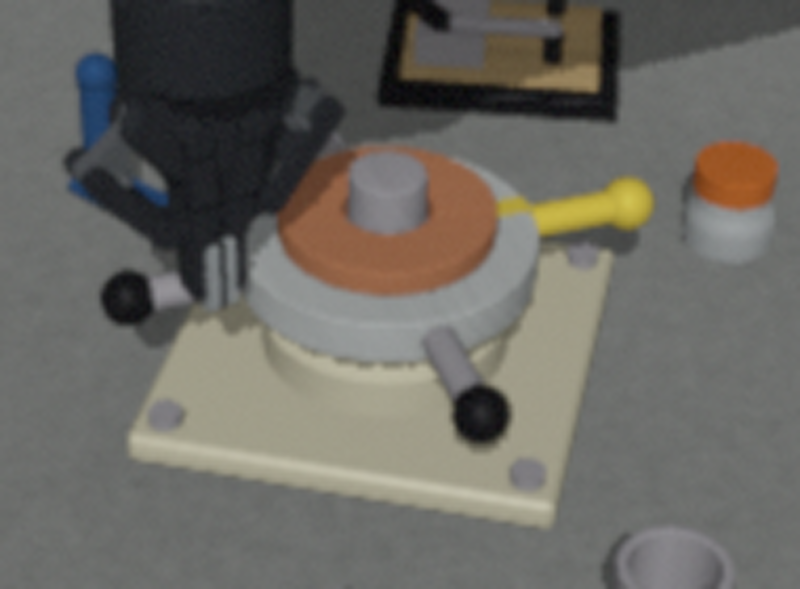

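The tool did get past the spokes. The table is at Y≈211.7° and needs +123.5° more. The pushed spoke seems to have slipped by, and the splayed gripper linkages run radially, out over the flange. I'll change to closing axis tangential, run the tip deeper, and track the yellow angle by camera at every step.

```bash
cat >> h.py <<'E'
def yang(n=None):
    out=[]
    for n in ([n] if n else ["scene","side"]):
        im=get_image(n); vs=[]
        m=cv2.inRange(hsv(im),(22,120,80),(35,255,255)); v,u=np.nonzero(m)
        P=np.array([ray(im,a,b,.069)[:2]-A for a,b in zip(u,v)]).reshape(-1,2); R=np.hypot(*P.T); k=(R>.085)&(R<.14)
        d=(P[k]/R[k,None]).mean(0) if k.sum()>20 else [np.nan]*2
        out.append((round(float(np.degrees(np.arctan2(d[1],d[0]))%360),1),int(k.sum())))
    return out
E
python3 - <<'E'
from h import *
print(yang())
h=-np.pi/2
print([(th,None if (q:=kin.ik(*pose(A,r,th,.043,h))) is None else round(q[5],2)) for th in range(90,240,20)])
p=readout.current_ee_pos(); ctrl.move_linear([p[0],p[1],.15],max_speed=.15)
p,o=pose(A,r,88,.15,h); ctrl.goto(p,o); p[2]=.043; ctrl.move_linear(p,max_speed=.12); st(); print(yang())
for th in range(96,133,6):
    ctrl.move_linear(*pose(A,r,th,.043,h),max_speed=.05); print(th,yang("side"),np.round(readout.current_ee_pos(),3),np.round(readout.current_contact_force(),1))
st()
E
```

```text
[(212.5, 105), (213.0, 213)]
[(90, np.float64(-0.01)), (110, np.float64(-0.38)), (130, np.float64(-0.76)), (150, np.float64(-1.17)), (170, np.float64(-1.59)), (190, np.float64(-2.01)), (210, np.float64(-2.42)), (230, None)]
t 14.38 ee [0.5461 0.1046 0.0439] F [ 0.3  0.2 -0.1]
[(212.5, 105), (213.1, 214)]
96 [(213.1, 214)] [0.533 0.104 0.043] [ 0.8  0.2 -0.5]
102 [(213.0, 213)] [0.523 0.103 0.043] [-0.1 -0.4 -1.2]
108 [(212.9, 206)] [0.514 0.1   0.043] [0.1 0.9 0.4]
114 [(214.0, 162)] [0.504 0.097 0.043] [0.9 0.2 0.4]
120 [(220.6, 98)] [0.495 0.092 0.043] [-0.5 -1.1 -0. ]
126 [(227.7, 24)] [0.487 0.087 0.043] [-0.4  0.3 -0.5]
132 [(nan, 0)] [0.48  0.081 0.043] [-0.1  0.1 -0.1]
t 17.29 ee [0.4799 0.0809 0.043 ] F [-0.1  0.1 -0.1]
```

Tracking works: the spoke leads the tool by about 11°. Continuing with the scene camera as watchdog.

```bash
python3 - <<'E'
from h import *
h=-np.pi/2
def step(th,v=.05):
    p,_=pose(A,r,th,.043,h); _,o=pose(A,r,min(th,216),.043,h); ctrl.move_linear(p,o,max_speed=v)
for th in list(range(138,223,7))+[225]:
    step(th); y=yang("scene")[0]; print(th,y,end=" ")
    if y[1]>30 and y[0]-90-th<6: print("SLIP"); break
st(); print(yang())
E
```

```text
138 (237.9, 119) 145 (244.7, 126) 152 (251.5, 134) 159 (258.2, 156) 166 (264.9, 171) 173 (271.7, 177) 180 (278.0, 182) 187 (284.9, 191) 194 (292.2, 186) 201 (298.9, 192) 208 (305.7, 192) 215 (312.7, 190) 222 (320.6, 183) 225 (323.6, 182) t 23.08 ee [ 0.4764 -0.0542  0.043 ] F [-0.  -0.  -0.2]
[(323.6, 182), (324.2, 162)]
```

```bash
cat >> h.py <<'E'
def ballang():
    out=[]
    for n in("scene","side"):
        im=get_image(n); m=cv2.inRange(hsv(im),(22,120,80),(35,255,255)); v,u=np.nonzero(m)
        P=np.array([ray(im,a,b,.069)[:2]-A for a,b in zip(u,v)]).reshape(-1,2); R=np.hypot(*P.T); k=(R<.15)
        mm=np.zeros_like(m); mm[v[k],u[k]]=255
        dt=cv2.distanceTransform(cv2.resize(mm,None,fx=4,fy=4,interpolation=cv2.INTER_CUBIC)//128*255,cv2.DIST_L2,5)
        _,mx,_,(x,y)=cv2.minMaxLoc(dt); q=ray(im,(x-1.5)/4,(y-1.5)/4,.069)[:2]-A
        out.append((n,round(float(np.degrees(np.arctan2(q[1],q[0]))%360),2),round(float(np.hypot(*q)),4)))
        np.save(n+"4.npy",im,allow_pickle=True)
    return out
E
python3 - <<'E'
from h import *
h=-np.pi/2
def step(th,v=.03):
    p,_=pose(A,r,th,.043,h); _,o=pose(A,r,216,.043,h); ctrl.move_linear(p,o,max_speed=v)
for th in (229,232): step(th); print(th,yang(),ballang())
im=np.load("scene4.npy",allow_pickle=True).item(); im2=np.load("side4.npy",allow_pickle=True).item()
cv2.imwrite("pics/c4.png",np.hstack([cv2.resize(i["frame"][a:a+95,b:b+95],(400,400),interpolation=cv2.INTER_CUBIC) for i,a,b in((im,215,250),(im2,185,240))]))
st()
E
```

```text
229 [(328.0, 179), (328.5, 169)] [('scene', 327.89, 0.1238), ('side', 328.46, 0.1263)]
232 [(331.0, 178), (331.6, 173)] [('scene', 331.09, 0.1245), ('side', 331.47, 0.1261)]
t 24.26 ee [ 0.4849 -0.0618  0.0431] F [0.4 0.  1. ]
```

View pics/c4.png

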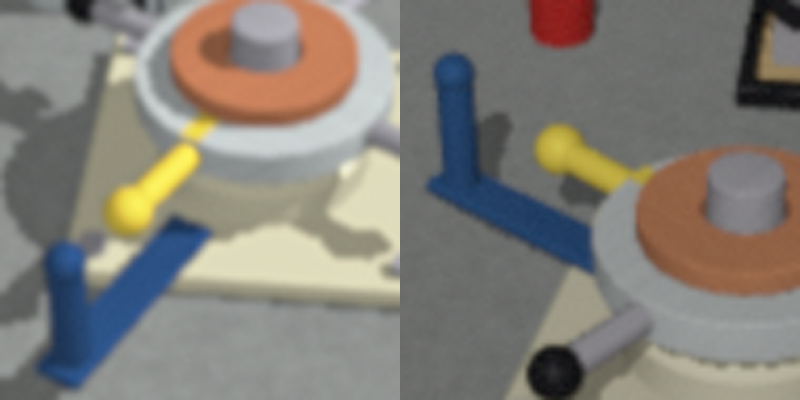

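The picture shows the post ball at scene (265.7,276.5) and side (252.6,202), bearing ≈ 335.1°. Yellow is at ≈ 331.3°, so about 3.8° remains.

```bash
python3 - <<'E'
from h import *
h=-np.pi/2
def step(th,v=.02):
    p,_=pose(A,r,th,.043,h); _,o=pose(A,r,216,.043,h); ctrl.move_linear(p,o,max_speed=v)
th=234.5; step(th)
for _ in range(3):
    b=np.mean([x[1] for x in ballang()]); print(th,b)
    if b>334.8: break
    th+=335.1-b; step(th)
# back off and lift
step(th-8,.06); p=readout.current_ee_pos(); ctrl.move_linear([p[0],p[1],.16],max_speed=.15)
print(yang(),ballang()); st()
B=np.array([.531,.297])
print([(t,None if (q:=kin.ik(*pose(B,.088,t,.045,np.pi/2))) is None else round(q[5],2),None if (q:=kin.ik(*pose(B,.088,t,.045,-np.pi/2))) is None else round(q[5],2)) for t in (145,180,220,250)])
E
```

```text
234.5 333.795
235.805 334.89
[(334.8, 172), (335.3, 181)] [('scene', 334.86, 0.1238), ('side', 334.92, 0.1276)]
t 26.57 ee [ 0.4788 -0.0569  0.1589] F [-0.7 -1.1 -0. ]
[(145, np.float64(2.63), np.float64(-0.51)), (180, np.float64(1.95), np.float64(-1.19)), (220, np.float64(1.13), np.float64(-2.01)), (250, np.float64(0.55), np.float64(-2.6))]
```

Aligned to within 0.3°. Now the lever.

```bash
cat >> h.py <<'E'
B=np.array([.531,.297])
def lev():
    out=[]
    for n in("scene","side"):
        im=get_image(n); H=hsv(im); m=cv2.inRange(H,(0,150,50),(6,255,255))|cv2.inRange(H,(176,150,50),(180,255,255)); v,u=np.nonzero(m)
        P=np.array([ray(im,a,b,.066)[:2]-B for a,b in zip(u,v)]).reshape(-1,2); R=np.hypot(*P.T); k=(R<.14)&(R>.06)
        d=P[k].mean(0) if k.sum()>20 else [np.nan]*2; out.append((round(float(np.degrees(np.arctan2(d[1],d[0]))%360),1),int(k.sum())))
    return out
E
python3 - <<'E'
from h import *
h=-np.pi/2
print("lever",lev())
p,o=pose(B,.088,153,.17,h); ctrl.goto(p,o); p[2]=.045; ctrl.move_linear(p,max_speed=.12); st()
th=158
while th<255:
    ctrl.move_linear(*pose(B,.088,th,.045,h),max_speed=.05)
    F=readout.current_contact_force(); t=np.radians(th); ft=F[0]*np.sin(t)-F[1]*np.cos(t)
    if th>190: print(th,round(ft,1),end="; ")
    if ft>7: break
    th+=5 if th<200 else 2
st(); print(lev(),yang())
E
```

```text
lever [(180.3, 102), (180.9, 520)]
t 29.52 ee [0.4533 0.3373 0.0459] F [-0.1 -0.   0.2]
193 -0.0; 198 0.7; 203 0.1; 205 0.8; 207 0.7; 209 1.3; 211 0.4; 213 1.2; 215 0.9; 217 0.5; 219 0.4; 221 6.5; 223 15.8; t 35.02 ee [0.4635 0.2398 0.0446] F [-10.5  11.8   5. ]
[(226.6, 130), (226.4, 166)] [(334.8, 172), (335.3, 180)]
```

Force rises sharply at the stop (15.8 N). Backing off and checking.

```bash
python3 - <<'E'
from h import *
h=-np.pi/2
ctrl.move_linear(*pose(B,.088,210,.045,h),max_speed=.05)
p=readout.current_ee_pos(); ctrl.move_linear([p[0],p[1],.17],max_speed=.15)
ctrl.goto(*pose(np.array([.35,.45]),0,150,.25,h)); st()
print(lev(),yang(),ballang())
c=[]
for n,a,b in(("scene",190,395),("side",320,255)):
    im=get_image(n); c.append(cv2.resize(im["frame"][a:a+90,b:b+110],(400,327),interpolation=cv2.INTER_CUBIC))
    cv2.imwrite(f"pics/{n}_end.png",im["frame"])
cv2.imwrite("pics/end.png",np.vstack([np.hstack(c),cv2.resize(cv2.imread("pics/scene_end.png")[150:345,140:480],(800,459))])[:600] )
E
```

```text
t 38.07 ee [0.35   0.4495 0.2491] F [ 0.8 -0.1 -0.6]
[(226.9, 125), (228.0, 387)] [(334.8, 171), (335.3, 180)] [('scene', 334.86, 0.1238), ('side', 335.23, 0.1269)]
```

View pics/end.png

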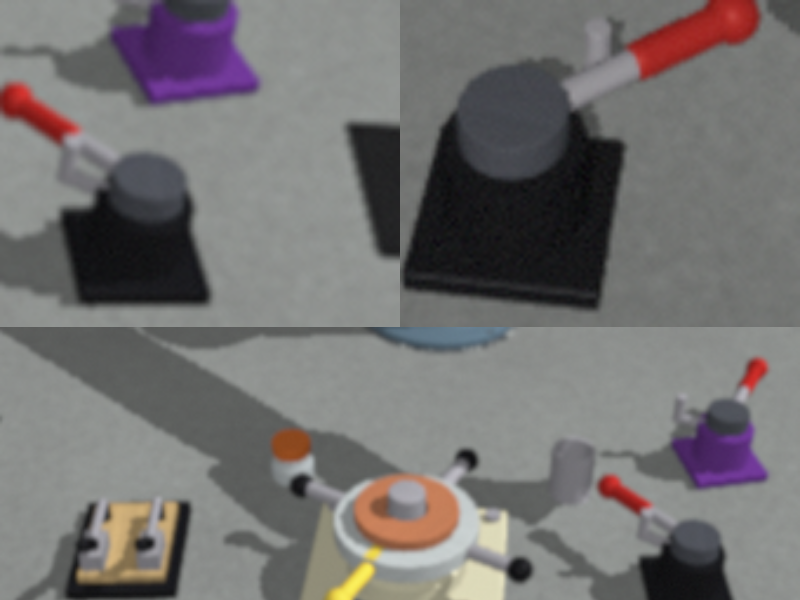

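The lever bears on the stop pin in both crops, with the lever at (70,140) left and (590,80) right. The table still points at the post, and the flange and loose items are in place. Handing in.

```bash
python3 -c "
from h import *
print(order.finish_job())"
```

```text
the job is handed in; nothing more can be done
None
```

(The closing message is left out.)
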